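# Power the weld inspection stand and hold its spark shield at the balance point

## Robot

A 6-joint arm with a two-finger parallel gripper is mounted at the origin on the work surface. World frame = base frame: x ahead of the robot, y to its left, z up, the work surface at z = 0. Lengths are in m, angles in rad, forces in N, time in s.
With the tool pointing down it reaches from about 0.375 to 0.975 m from the base axis. Payload 3.8 kg.
Tool frame: the origin (TCP) lies on the mounting face of the last link; the fingertips stand 173 mm ahead of it and the grasp point (between the pads) lies 155 mm ahead of it; z points along the fingers, y is the line along which they close (so a half turn about z gives the same grasp; the last joint's range is limited). The gripper opens to 85 mm and grips with 20 to 120 N. Pads are 22 mm wide; open, the fingers measure 114 mm over their backs; the gripper's body (76 mm by 85 mm) begins 54 mm behind the grasp point. The pads swing forward as they close: fully open they stand 13 mm farther back than shut.
Start: joints at [1.134, 0.264, 1.604, -0, 1.274, -0.037], TCP at [0.263, 0.622, 0.405] pointing down, gripper open.
Joint ranges: [-2.63, 2.63], [-0.94, 2.18], [0.31, 2.57], [-1.31, 4.45], [0, 2.66], [-2.55, 2.55]. Speed limits (rad/s): [2.57, 2.57, 3.14, 3.14, 3.14, 3.14].

## Interface

Orientations are given as a rotation vector (axis times angle).
In Python, from workcell import bot gives the robot as it stands.
- The arm moves only by the tool drive_tool, never from a script. Its argument "increments" is a list of rows, each an object with "delta_pos": the shift along the tool's x, y, z in mm, a list of three; "turn": the turn about the tool's z in rad; "jaw": the opening, from -1 (shut) to 1 (fully open). A call has 1 to 8 rows; each row shifts and turns the commanded pose from where the row before left it, along the tool's axes as they then stand; what a row does not reach is not made up. A row lasts 1/12 s, in which the tool goes at most 41.7 mm and 7.16 degrees, less where a joint would pass 70% of its speed; a pose out of reach is approached as far as the arm can. A call is refused whole if a number of a shift passes 41.7 or a number of a turn 0.125, either way. A call with a gripper value outside its range is refused whole. The fingers move at their own pace and stop on an object; "grip_force" is the grip in N (left out, the last holds). Time passes only in rows, so rows that do not move let the fingers close. It gives the time, the measured TCP pose, the force, the opening and the grip force at its end, in the units of the state.
- bot.read_state(): the state, without advancing time (a new reading comes with each control period).
- bot.read_camera(name): name is "side" or "top"; returns a dict with "pixels" (480x640x3 uint8, red, green, blue), "fovy" (degrees; the focal length in pixels is half the picture's height over the tangent of half this angle, whatever the lens; pixels are square), "cx", "cy" (the principal point, pixels), "camera_from_world" (4x4, takes a point from world to camera coordinates). Camera axes: x right, y down, z forward; pixel columns grow to the right and rows downward; lengths in m; the calibration is good to about 2 mm. A picture is of the moment at which its call begins. There is no depth.
- bot.finish_job(): hands the job in; it is judged then, once.
The state is a dict: "time": time; "q": joint angles; "joint_vel": joint speeds; "joint_torque": joint torques, N m; "tool_pos": TCP position; "tcp_rot": TCP orientation; "wrist_force": force on the tool from outside, world axes, zero at the start; "torque": the same for the moment, N m; "width": opening from 0.0 (shut) to 1.0 (fully open); "grip_force": force on a finger pad.
Only numpy, scipy, OpenCV 4.12 (cv2) and the standard library are available. Lean on these libraries where they do the work, as an engineer would, in place of code of your own. Each camera call takes 0.05 s, during which the arm holds its last target. There are 200 camera calls.

## Task

Get the weld inspection stand ready: slide the battery pack along the shoe on the stand's side, under the lips, narrow end of its foot first, until it clicks fully home, and let go of it. Then take the hinged spark shield by its bar, swing it up gently to its balance point, standing upright, without letting it drop or go over, and finish while still gripping the bar and holding it there. Leave the other things on the bench where they are.

Things in the scene. Friction and masses are not known exactly. Their poses are not given: they have to be found in the camera images.
- stand: Fixed inspection stand: green painted steel hood, base plate 170 x 165 mm, side cheeks 82 mm high with hinge ears to 105 mm. Origin: centre of the base plate, on the bench. x points away from the operator's side, y left, z up. Part of it is the battery shoe: a dark steel deck along x, 180 mm long, 84 mm wide, its top 20 mm above the bench, its centre line 165 mm to the right (-y) of the origin.
- shoe_home (a point): Point on the shoe's deck where the pack's origin lies when fully home: front against the end stop. Axes as the stand; the pack slides in along +x, its x along the stand's x. Two sprung upright rollers in the walls, 35 mm before this point, 52 mm apart: over the last 22 mm the pack's rear ears push past them with about 5 to 15 N, then they spring out behind the ears and keep it home.
- shoe_deck (a point): Point on the deck's open near part, 97 mm before shoe_home: a pack put down with its origin here lies in front of the flared mouth. Beyond the mouth are aluminium side walls 61 mm apart over the last 74 mm before the end stop, with lips that leave a slot 42 mm wide; the lips' underside is 9 mm, their top 14 mm above the deck.
- pack: Loose battery pack, 200 to 420 g, 55 mm high: black block 56 mm long (x), 36 mm wide (y), on a wider grey foot 6 mm thick, 50 mm wide, from 30 mm behind (-x) to 31 mm ahead (+x) of the origin; front tapered to 38 mm, ears at the rear 58 mm wide. Origin: centre of the block, on the foot's underside. x is its front, which goes in first; grip it across y, above the lips' height.
- pack_nose (a point): Middle of the front (narrow) end of the foot, at its underside, 31 mm along +x from the origin of the pack.
- shield (a joint): Hinge of the spark shield, rad: 0 lying shut on the hood, grows as the near edge swings up and over; pi/2 (1.571) upright, which is its balance point; above that it falls over away from the operator, down to a stop at 2.5. The hinge is free: let go, the shield falls. Shield and bar weigh about 410 g.
- shield_hinge (a point): Middle of the shield's hinge axis, 92 mm above the bench; the axis is the stand's y. Axes as the stand.
- shield_bar: Round metal bar, 12 mm thick, 104 mm long along the stand's y, on the free edge of the shield (steel frame 136 mm wide, 6 mm thick, dark pane). Origin: middle of the bar, 165 mm from the hinge axis in the shield's plane; gap of 39 mm between bar and shield. Shut, 92 mm above the bench, on the -x side; upright, 257 mm, straight over the hinge. It turns freely between its two arms.
- vblock: Bystander: steel V-block 50 x 44 x 42 mm, open notch in its top, no foot. Origin: centre of its underside.
- pipe: Bystander: steel pipe offcut on end, 52 mm across, 110 mm high. Origin: centre of its underside.
- flange: Bystander: steel flange 100 mm across, 30 mm high. Origin: centre of its underside.
- tin: Bystander: metal tin 64 mm across, 70 mm high. Origin: centre of its underside.
- hammer: Bystander: hammer 280 mm long, lying. Origin: on the bench under it.
- brush: Bystander: brush 220 mm long, lying. Origin: on the bench under it.
- wrench: Bystander: wrench 200 mm long, lying. Origin: on the bench under it.
Things that resemble listed ones, but are neither listed nor needed, are in the scene too. Leave any orange or yellow look-alike of the pack alone.

How it is judged:
By the outcome, as a careful person would: the job done as asked, in the order asked, and still so for the second after the job is handed in, while the arm keeps its last pose, push and grip.
It also fails if it takes over 64 s, if anything falls off the work surface, if the arm or the gripper's body presses on something with over 40 N, if the wrist force passes 120 N, or if a joint passes its speed limit or range.

## Working session

There is one attempt and no reset: what is moved stays moved. The work goes in short steps, Python scripts to look and compute and a tool call to move; the robot and the scene stay as the last step left them, time stands still between calls to the robot, and variables do not carry over. Pictures are saved under pics/ and viewed, at most 10 in all, crops included, and the job is handed in when it is done.

Besides the shell and the picture viewer there is one more tool, called after ">>>" in YAML: its name, and indented under it one key for each argument. drive_tool: Moves the arm, as the interface text tells. Its arguments: {"type":"object","properties":{"increments":{"type":"array"},"grip_force":{"type":"number"}},"required":["increments"]}

```bash
mkdir -p pics; ls
cat > h.py <<'E'
import numpy as np, cv2
from workcell import bot
def cam(n,fn=None):
    c=bot.read_camera(n); 
    if fn: cv2.imwrite('pics/'+fn,c['pixels'][:,:,::-1])
    return c
def f(c): return 240/np.tan(np.radians(c['fovy'])/2)
def ray(c,u,v):
    T=np.array(c['camera_from_world']);R=T[:3,:3];t=T[:3,3]
    return -R.T@t, R.T@np.array([(u-c['cx'])/f(c),(v-c['cy'])/f(c),1])
def onz(c,u,v,z):
    o,d=ray(c,u,v); return o+d*(z-o[2])/d[2]
def proj(c,p):
    T=np.array(c['camera_from_world']);q=T[:3,:3]@np.array(p)+T[:3,3]
    return q[:2]/q[2]*f(c)+[c['cx'],c['cy']]
E
python3 - <<'E'
from h import *
for n in('side','top'):
    c=cam(n,n+'0.png'); o,d=ray(c,320,240); print(n,c['fovy'],c['cx'],c['cy'],o.round(3),d.round(3)); print([k for k in c])
print(bot.read_state())
E
```

```text
pics
side 45.6113829184217 326.7488722361249 234.84856422566278 [ 0.365 -1.039  0.696] [ 0.126  0.836 -0.535]
['pixels', 'fovy', 'cx', 'cy', 'camera_from_world']
top 53.75500986522223 329.1148956642251 239.77349707386233 [ 0.38  -0.04   1.242] [ 0.141  0.034 -0.99 ]
['pixels', 'fovy', 'cx', 'cy', 'camera_from_world']
{'time': 0.1, 'q': array([ 1.13411614e+00,  2.64735756e-01,  1.60526649e+00,  8.13991186e-06,
        1.27369530e+00, -3.68877354e-02]), 'joint_vel': array([ 0.00128491, -0.00141406, -0.00394129, -0.00123358,  0.00022229,
       -0.00135815]), 'joint_torque': array([ 9.75652874e-04, -5.16703963e+01, -3.68592918e+01,  8.67372751e-05,
        6.21595042e-03,  2.44041655e-05]), 'tool_pos': array([0.26259053, 0.62149384, 0.4034314 ]), 'tcp_rot': array([-0.6237224 , -3.07854102,  0.00321071]), 'wrist_force': array([0.41679516, 0.41537234, 0.59788743]), 'torque': array([ 0.03366184, -0.04529626,  0.0047879 ]), 'grip_force': 0.0, 'width': 1.0001067867510929}
```

View pics/top0.png

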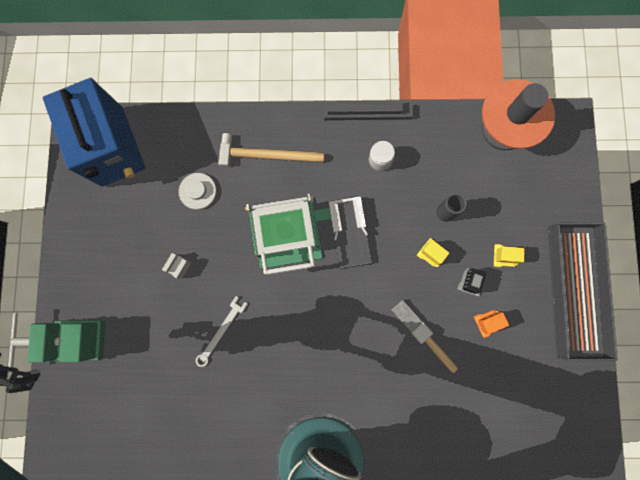

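View pics/side0.png

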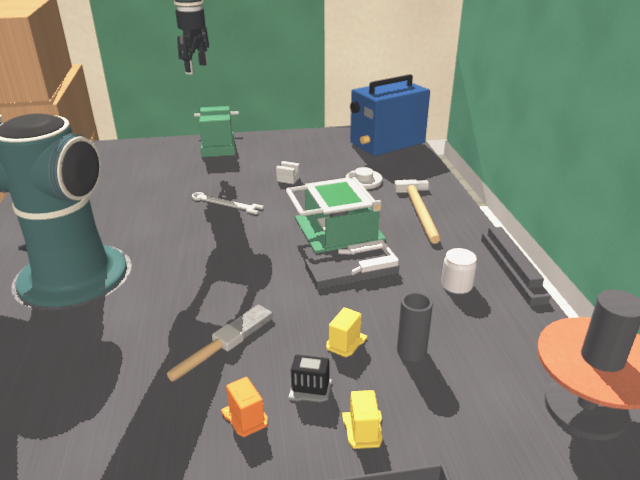

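Top view: stand at (284,235) with its bar on the near side at (285,268), and the shoe at (350,232), mouth toward the operator. Pack candidates in the top view are black (473,281), yellow (433,252), yellow (509,255) and orange (491,322). Only the black block on a grey foot, at side (310,375), fits the description. I'll confirm it in one enlarged crop.

Run:
```python
import cv2,numpy as np
t=cv2.imread('pics/top0.png');s=cv2.imread('pics/side0.png')
r=lambda a,w,h:cv2.resize(a,(w,h),interpolation=cv2.INTER_CUBIC)
a=r(t[256:306,448:498],300,300); b=r(s[345:405,280:340],300,300)
d=r(t[185:285,235:385],450,300); e=r(s[170:290,280:410],325,300)
out=np.vstack([np.hstack([a,b,np.zeros((300,175,3),np.uint8)]),np.hstack([d,e])])
cv2.imwrite('pics/crop1.png',out)
```

```text
(no output)
```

View pics/crop1.png

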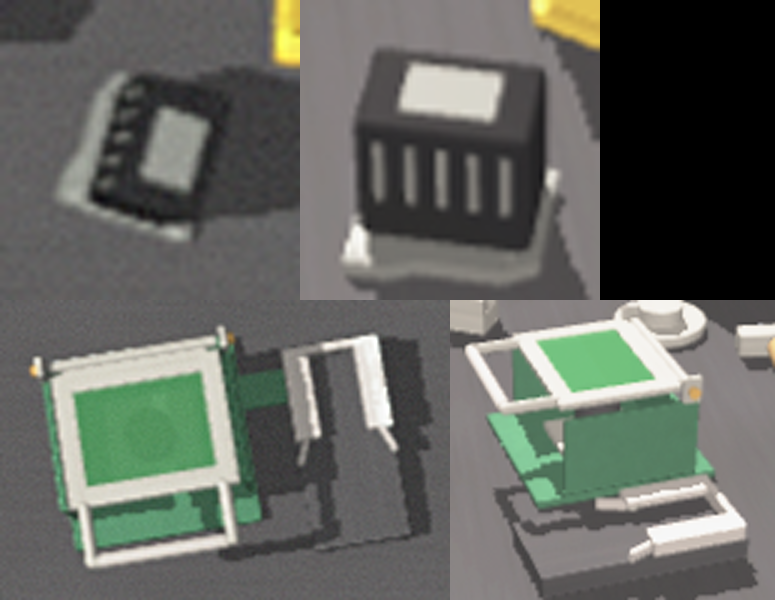

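Run:
```python
from h import *
c=cam('top');s=cam('side')
g=cv2.cvtColor(c['pixels'],cv2.COLOR_RGB2GRAY).astype(float)
# shoe slot rows
for r in range(196,244,3): print(r,g[r,326:376].astype(int).tolist())
# label
for n,k,box in(('top',c,(455,262,495,300)),('side',s,(290,350,335,375))):
    x0,y0,x1,y1=box; p=k['pixels'][y0:y1,x0:x1].astype(int); m=((p.min(2)>(110 if n=='top' else 130))).astype(np.uint8)
    N,L,S,C=cv2.connectedComponentsWithStats(m)
    for i in range(1,N):
        if S[i,4]>8:
            pts=np.argwhere(L==i)[:,::-1].astype(np.float32); print(n,S[i],C[i]+[x0,y0],cv2.minAreaRect(pts), onz(k,*(C[i]+[x0,y0]),.055).round(4))
# white mask for frame/bar
p=c['pixels'].astype(int);m=((p.min(2)>140)&(p.max(2)-p.min(2)<40))[190:280,240:325].astype(np.uint8)
for r in range(m.shape[0]): 
    if r>40: print(r+190,''.join('.#'[v] for v in m[r]))
```

```text
196 [94, 94, 97, 95, 96, 93, 99, 95, 99, 93, 97, 95, 96, 98, 96, 94, 97, 97, 92, 95, 95, 97, 91, 86, 87, 89, 92, 90, 97, 99, 103, 114, 151, 162, 128, 91, 93, 98, 94, 94, 95, 94, 101, 95, 95, 97, 97, 97, 94, 101]
199 [94, 102, 97, 95, 99, 94, 98, 95, 97, 94, 92, 93, 80, 82, 103, 127, 163, 200, 223, 223, 225, 228, 231, 237, 239, 237, 238, 245, 246, 239, 238, 242, 237, 250, 251, 117, 52, 62, 62, 60, 59, 64, 59, 59, 63, 62, 59, 54, 78, 97]
202 [61, 58, 80, 122, 139, 144, 142, 143, 146, 137, 132, 128, 122, 116, 112, 101, 104, 111, 106, 90, 75, 67, 70, 88, 87, 85, 121, 197, 231, 226, 234, 242, 243, 246, 248, 199, 72, 55, 58, 60, 60, 58, 59, 63, 62, 59, 58, 57, 77, 98]
205 [58, 57, 54, 103, 147, 145, 140, 140, 153, 205, 237, 195, 77, 55, 59, 60, 63, 78, 101, 93, 93, 92, 100, 94, 99, 94, 97, 159, 227, 229, 227, 239, 245, 240, 239, 230, 107, 52, 60, 64, 58, 66, 60, 59, 57, 65, 57, 58, 61, 83]
208 [69, 74, 76, 95, 129, 148, 146, 142, 141, 189, 235, 216, 123, 63, 61, 64, 63, 71, 82, 99, 96, 96, 94, 98, 94, 97, 97, 129, 200, 231, 229, 227, 235, 237, 238, 237, 177, 69, 49, 60, 64, 57, 63, 63, 66,
[... 6708 characters left out ...]
........###############...............................................
273 ........................########.....................................................
274 .....................................................................................
275 .....................................................................................
276 .....................................................................................
277 .....................................................................................
278 .....................................................................................
279 .....................................................................................
```

Run:
```python
from h import *
c=cam('top')
g=np.mean([cv2.cvtColor(cam('top')['pixels'],cv2.COLOR_RGB2GRAY).astype(float) for _ in range(3)],0)
def cross(a,lev):  # first crossing index, subpixel
    i=np.where((a[:-1]-lev)*(a[1:]-lev)<=0)[0][0]; return i+(lev-a[i])/(a[i+1]-a[i])
def fit(P):
    m=P.mean(0);u,s,v=np.linalg.svd(P-m);d=v[0]; d=d*np.sign(d[np.argmax(abs(d))]);return m,d,s[1]/np.sqrt(len(P))
res={}
L=[];R=[];RO=[]
for r in range(204,226):
    a=g[r]
    R.append(onz(c,345+cross(a[345:362],162),r,.034)[:2])
    RO.append(onz(c,358+cross(a[358:372],150),r,.034)[:2])
    pk=333+np.argmax(a[333:343]); L.append(onz(c,pk+cross(a[pk:pk+8],145),r,.034)[:2])
for n,P in(('L',L),('R',R),('RO',RO)):
    m,d,e=fit(np.array(P)); print(n,m.round(4),np.degrees(np.arctan2(d[1],d[0])).round(2),'rms',e.round(5))
# bar centre line: cols 270..308, rows 255..278
B=[]
for u in range(268,309):
    w=np.clip(g[256:279,u]-150,0,None); B.append(onz(c,u,256+(w*np.arange(23)).sum()/w.sum(),.096)[:2])
m,d,e=fit(np.array(B)); print('bar',m.round(4),np.degrees(np.arctan2(d[1],d[0])).round(2),e.round(5))
# arms outer edges at rows 256-262 -> bar middle
A=[]
for r in range(256,262):
    w=np.clip(g[r,258:268]-150,0,None);x1=258+(w*np.arange(10)).sum()/w.sum()
    w=np.clip(g[r,304:318]-150,0,None);x2=304+(w*np.arange(14)).sum()/w.sum(); A.append([onz(c,x1,r,.092)[:2],onz(c,x2,r,.092)[:2]])
print('arms',np.array(A).mean(0).round(4))
# end stop far edge / deck near edge in columns
for u in range(342,352,2): print('stop far',onz(c,u,190+cross(g[190:202,u],160),.034).round(4)[:2], 'right lip near', onz(c,u+14,222+cross(g[222:234,u+14],160),.034).round(4)[:2])
for u in range(350,366,3): print('deck near',g[255:275,u].astype(int).tolist())
# label orientation
p=g[268:296,470:490]; m=(p>115).astype(np.uint8);N,Lb,S,C=cv2.connectedComponentsWithStats(m);i=1+np.argmax(S[1:,4]);print(S[i])
w=np.clip(p-70,0,None)*cv2.dilate((Lb==i).astype(np.uint8),np.ones((3,3)))
M=cv2.moments(w.astype(np.float32));cc=[M['m10']/M['m00']+470,M['m01']/M['m00']+268]
th=.5*np.arctan2(2*M['mu11'],M['mu20']-M['mu02']);a=onz(c,*cc,.055);b=onz(c,cc[0]+5*np.cos(th),cc[1]+5*np.sin(th),.055);print('label',a.round(4),np.degrees(np.arctan2(*(b-a)[1::-1])))
print(np.round(p).astype(int))
```

```text
L [ 0.618  -0.0477] 9.39 rms 0.0002
R [ 0.6177 -0.0885] 9.07 rms 0.00016
RO [ 0.6175 -0.1113] 9.72 rms 0.00023
bar [0.4743 0.0773] 98.89 0.00015
arms [[0.4984 0.1401]
 [0.4977 0.0225]]Traceback (most recent call last):
  File "<stdin>", line 29, in <module>
  File "<stdin>", line 5, in cross
IndexError: index 0 is out of bounds for axis 0 with size 0
```

Run:
```python
from h import *
c=cam('top')
g=np.mean([cv2.cvtColor(cam('top')['pixels'],cv2.COLOR_RGB2GRAY).astype(float) for _ in range(3)],0)
th=np.radians(9.2);X=np.array([np.cos(th),np.sin(th)]);Y=np.array([-X[1],X[0]]);o=np.array([.6178,-.0681])
for nm,us,rs,z in(('stop',range(344,354,3),(192,208),.034),('lipR near',range(357,366,2),(220,234),.034),('lipL near',range(335,341,2),(222,236),.034),('deck near',range(346,368,4),(254,276),.02)):
  for u in us:
    a=g[rs[0]:rs[1],u]; d=np.diff(a); i=np.argsort(-abs(d))[:3]
    print(nm,u,[(rs[0]+k+.5,int(d[k]),*[round(float((onz(c,u,rs[0]+k+.5,z)[:2]-o)@v),4) for v in(X,Y)]) for k in sorted(i)])
p=g[268:296,470:490]; m=(p>115).astype(np.uint8);N,Lb,S,C=cv2.connectedComponentsWithStats(m);i=1+np.argmax(S[1:,4]);print(S[i])
w=np.clip(p-70,0,None)*cv2.dilate((Lb==i).astype(np.uint8),np.ones((3,3)))
M=cv2.moments(w.astype(np.float32));cc=[M['m10']/M['m00']+470,M['m01']/M['m00']+268]
t=.5*np.arctan2(2*M['mu11'],M['mu20']-M['mu02']);a=onz(c,*cc,.055);b=onz(c,cc[0]+5*np.cos(t),cc[1]+5*np.sin(t),.055);print('label',a.round(4),np.degrees(np.arctan2(*(b-a)[1::-1])))
s=cam('side');p=s['pixels'][350:378,290:336].min(2);m=(p>130).astype(np.uint8);q=np.argwhere(m)[:,::-1]+[290,350]
for e in cv2.boxPoints(cv2.minAreaRect(q.astype(np.float32))): print(onz(s,*e,.055).round(4))
for u,v in((457.5,275),(458,289),(479.5,296.5),(469,268)): print('foot top-px',u,v,onz(c,u,v,.006)[:2].round(4))
```

```text
stop 344 [(np.float64(198.5), 126, 0.0431, 0.0001), (np.float64(200.5), -50, 0.0379, 0.001), (np.float64(201.5), -85, 0.0352, 0.0014)]
stop 347 [(np.float64(198.5), 81, 0.0418, -0.0076), (np.float64(200.5), -82, 0.0365, -0.0067), (np.float64(201.5), -64, 0.0339, -0.0063)]
stop 350 [(np.float64(197.5), 126, 0.0431, -0.0158), (np.float64(199.5), -52, 0.0379, -0.0149), (np.float64(200.5), -83, 0.0352, -0.0144)]
stop 353 [(np.float64(196.5), 59, 0.0444, -0.024), (np.float64(197.5), 96, 0.0418, -0.0235), (np.float64(205.5), -22, 0.0208, -0.0199)]
lipR near 357 [(np.float64(222.5), -13, -0.0252, -0.0224), (np.float64(226.5), -39, -0.0355, -0.0206), (np.float64(227.5), -38, -0.0381, -0.0201)]
lipR near 359 [(np.float64(226.5), -65, -0.0364, -0.0257), (np.float64(227.5), -68, -0.0389, -0.0252), (np.float64(228.5), -5, -0.0415, -0.0248)]
lipR near 361 [(np.float64(226.5), -35, -0.0372, -0.0308), (np.float64(227.5), -43, -0.0398, -0.0303), (np.float64(228.5), -41, -0.0424, -0.0299)]
lipR near 363 [(np.float64(226.5), -32, -0.0381, -0.0359), (np.float64(230.5), -32, -0.0484, -0.034), (np.float6
[... 1095 characters left out ...]
loat64(265.5), 14, -0.1344, -0.0065), (np.float64(266.5), 15, -0.1369, -0.0061)]
deck near 362 [(np.float64(263.5), -13, -0.131, -0.0176), (np.float64(264.5), -18, -0.1335, -0.0172), (np.float64(265.5), 18, -0.1361, -0.0167)]
deck near 366 [(np.float64(262.5), 8, -0.1301, -0.0282), (np.float64(263.5), -31, -0.1327, -0.0278), (np.float64(264.5), 13, -0.1352, -0.0273)]
[ 2  6 10 14 99]
label [ 0.4444 -0.3888  0.055 ] -16.881450908396452
[ 0.4273 -0.3949  0.055 ]
[ 0.4381 -0.3601  0.055 ]
[ 0.4663 -0.3756  0.055 ]
[ 0.4547 -0.4095  0.055 ]
foot top-px 457.5 275 [ 0.4612 -0.3546]
foot top-px 458 289 [ 0.425  -0.3544]
foot top-px 479.5 296.5 [ 0.4055 -0.4088]
foot top-px 469 268 [ 0.4793 -0.3852]
```

```bash
cat >> h.py <<'E'
from scipy.spatial.transform import Rotation as Ro
def plan(*wps,Rm=None,p=None):
    """each wp: x,y,z,yaw of tool y line (deg) ; prints turn (first) then shift in tool axes after turning"""
    s=bot.read_state(); Rm=Ro.from_rotvec(s['tcp_rot']).as_matrix(); p=np.array(s['tool_pos'])
    print('t',round(s['time'],2),'p',p.round(4),'tooly deg',np.degrees(np.arctan2(Rm[1,1],Rm[0,1])).round(2),'z',Rm[:,2].round(4),'q',s['q'].round(2),'F',s['wrist_force'].round(1),'w',round(s['width'],3),'g',round(s['grip_force'],1))
    for x,y,z,yaw in wps:
        a=np.degrees(np.arctan2(Rm[1,1],Rm[0,1])); d=(yaw-a+90)%180-90  # world turn
        R2=Ro.from_euler('z',d,degrees=True).as_matrix()@Rm
        dp=R2.T@(np.array([x,y,z])-p)*1000
        print('turn',round(-np.radians(d),3),'shift',dp.round(1),'rows',(np.linalg.norm(dp)/41.7).round(1),(abs(d)/7.16).round(1))
        Rm=R2;p=np.array([x,y,z])
E
python3 - <<'E'
from h import *
plan((.52,.12,.40,71.5),(.4446,-.3895,.33,71.5),(.4446,-.3895,.194,71.5))
E
```

```text
t 0.65 p [0.2627 0.6218 0.4047] tooly deg 67.09 z [ 0.e+00  1.e-04 -1.e+00] q [ 1.13  0.26  1.6  -0.    1.27 -0.04] F [ 0.5 -0.   0. ] w 0.998 g 0.0
turn -0.077 shift [-403.2 -394.2    4.7] rows 13.5 0.6
turn -0.0 shift [ -90.2 -507.1   70. ] rows 12.5 0.0
turn -0.0 shift [  0.  -0. 136.] rows 3.3 0.0
```

>>> drive_tool:
  increments:
    - {"delta_pos": [0, 0, 0], "turn": -0.077, "jaw": 0.7}
    - {"delta_pos": [-28.8, -28.2, 0.3], "turn": 0, "jaw": 0.7}
    - {"delta_pos": [-28.8, -28.2, 0.3], "turn": 0, "jaw": 0.7}
    - {"delta_pos": [-28.8, -28.2, 0.3], "turn": 0, "jaw": 0.7}
    - {"delta_pos": [-28.8, -28.2, 0.3], "turn": 0, "jaw": 0.7}
    - {"delta_pos": [-28.8, -28.2, 0.3], "turn": 0, "jaw": 0.7}
    - {"delta_pos": [-28.8, -28.2, 0.3], "turn": 0, "jaw": 0.7}
    - {"delta_pos": [-28.8, -28.2, 0.3], "turn": 0, "jaw": 0.7}

```text
time: 1.32
tool_pos: [0.3917, 0.3688, 0.4029]
tcp_rot: [0.504, 3.1, 0.001]
wrist_force: [0.5, -0.3, 0.7]
width: 0.848
grip_force: 0.0
```

>>> drive_tool:
  increments:
    - {"delta_pos": [-28.8, -28.2, 0.3], "turn": 0, "jaw": 0.7}
    - {"delta_pos": [-28.8, -28.2, 0.3], "turn": 0, "jaw": 0.7}
    - {"delta_pos": [-28.8, -28.2, 0.3], "turn": 0, "jaw": 0.7}
    - {"delta_pos": [-28.8, -28.2, 0.3], "turn": 0, "jaw": 0.7}
    - {"delta_pos": [-28.8, -28.2, 0.3], "turn": 0, "jaw": 0.7}
    - {"delta_pos": [-28.8, -28.2, 0.3], "turn": 0, "jaw": 0.7}
    - {"delta_pos": [-28.8, -28.2, 0.3], "turn": 0, "jaw": 0.7}

```text
time: 1.9
tool_pos: [0.5203, 0.1175, 0.4009]
tcp_rot: [0.505, 3.1, 0.001]
wrist_force: [-0.3, 0.7, 1.2]
width: 0.848
grip_force: 0.0
```

>>> drive_tool:
  increments:
    - {"delta_pos": [-6.9, -39, 5.4], "turn": 0, "jaw": 0.7}
    - {"delta_pos": [-6.9, -39, 5.4], "turn": 0, "jaw": 0.7}
    - {"delta_pos": [-6.9, -39, 5.4], "turn": 0, "jaw": 0.7}
    - {"delta_pos": [-6.9, -39, 5.4], "turn": 0, "jaw": 0.7}
    - {"delta_pos": [-6.9, -39, 5.4], "turn": 0, "jaw": 0.7}
    - {"delta_pos": [-6.9, -39, 5.4], "turn": 0, "jaw": 0.7}
    - {"delta_pos": [-6.9, -39, 5.4], "turn": 0, "jaw": 0.7}

```text
time: 2.48
tool_pos: [0.4784, -0.1566, 0.3629]
tcp_rot: [0.505, 3.1, -0.0]
wrist_force: [1.8, 0.5, 0.4]
width: 0.849
grip_force: 0.0
```

>>> drive_tool:
  increments:
    - {"delta_pos": [-6.9, -39, 5.4], "turn": 0, "jaw": 0.7}
    - {"delta_pos": [-6.9, -39, 5.4], "turn": 0, "jaw": 0.7}
    - {"delta_pos": [-6.9, -39, 5.4], "turn": 0, "jaw": 0.7}
    - {"delta_pos": [-6.9, -39, 5.4], "turn": 0, "jaw": 0.7}
    - {"delta_pos": [-6.9, -39, 5.4], "turn": 0, "jaw": 0.7}
    - {"delta_pos": [-6.9, -39, 5.4], "turn": 0, "jaw": 0.7}
    - {"delta_pos": [0, 0, 0], "turn": 0, "jaw": 0.7}
    - {"delta_pos": [0, 0, 0], "turn": 0, "jaw": 0.7}

```text
time: 3.15
tool_pos: [0.4433, -0.3917, 0.3298]
tcp_rot: [-0.511, -3.099, -0.001]
wrist_force: [-0.1, 0.6, 0.0]
width: 0.847
grip_force: 0.0
```

Run:
```python
from h import *
plan((.4446,-.3895,.28,71.5),(.4446,-.3895,.194,71.5))
c=cam('top');s=cam('side')
a=c['pixels'][215:345,400:560,::-1];b=s['pixels'][250:450,220:420,::-1]
cv2.imwrite('pics/close1.png',np.hstack([cv2.resize(a,(480,390)),cv2.resize(b,(320,320))[:,:320] if 0 else cv2.copyMakeBorder(cv2.resize(b,(320,320)),0,70,0,0,cv2.BORDER_CONSTANT)]))
```

```text
t 3.15 p [ 0.4433 -0.3917  0.3298] tooly deg 71.29 z [-5.e-04  6.e-04 -1.e+00] q [-0.77  0.17  1.87  0.    1.11 -2.01] F [-0.1  0.6  0. ] w 0.847 g 0.0
turn -0.004 shift [-0.5  2.5 49.8] rows 1.2 0.0
turn -0.0 shift [-0.1 -0.  86. ] rows 2.1 0.0
```

View pics/close1.png

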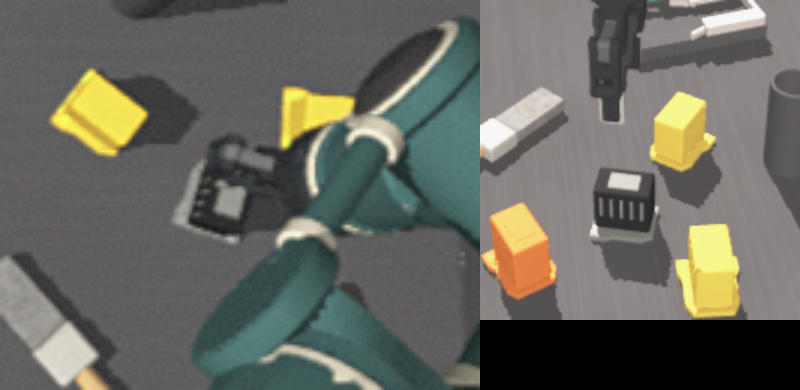

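The pack sits right under the gripper: black pack at crop (218,200) between the fingers, look-alikes well clear. I'll descend and grip.

>>> drive_tool:
  increments:
    - {"delta_pos": [0, 1, 35], "turn": 0, "jaw": 0.7}
    - {"delta_pos": [0, 0, 35], "turn": 0, "jaw": 0.7}
    - {"delta_pos": [0, 0, 33], "turn": 0, "jaw": 0.7}
    - {"delta_pos": [0, 0, 22], "turn": 0, "jaw": 0.7}
    - {"delta_pos": [0, 0, 10], "turn": 0, "jaw": 0.7}
    - {"delta_pos": [0, 0, 0], "turn": 0, "jaw": 0.7}
    - {"delta_pos": [0, 0, 0], "turn": 0, "jaw": -0.4}
    - {"delta_pos": [0, 0, 0], "turn": 0, "jaw": -0.6}
  grip_force: 45

```text
time: 3.92
tool_pos: [0.4457, -0.3891, 0.1975]
tcp_rot: [0.503, 3.098, -0.003]
wrist_force: [0.2, -0.2, -0.5]
width: 0.58
grip_force: 0.0
```

>>> drive_tool:
  increments:
    - {"delta_pos": [0, 0, 0], "turn": 0, "jaw": -0.8}
    - {"delta_pos": [0, 0, 0], "turn": 0, "jaw": -0.8}
    - {"delta_pos": [0, 0, 0], "turn": 0, "jaw": -0.8}
    - {"delta_pos": [0, 0, 0], "turn": 0, "jaw": -0.8}

```text
time: 4.25
tool_pos: [0.4455, -0.3901, 0.198]
tcp_rot: [0.504, 3.096, -0.004]
wrist_force: [0.9, -0.5, 7.1]
width: 0.416
grip_force: 46.7
```

Run:
```python
from h import *
X=np.array([np.cos(np.radians(9.2)),np.sin(np.radians(9.2))]);H=np.array([.6222,-.0674])
D=H-.105*X; print(D)
plan((.45,-.385,.30,99.2),(*D,.28,99.2),(*D,.220,99.2))
```

```text
[ 0.51855069 -0.08418752]
t 4.25 p [ 0.4455 -0.3901  0.198 ] tooly deg 71.49 z [ 0.0038 -0.0034 -1.    ] q [-0.76  0.32  1.96  0.    0.86 -2.01] F [ 0.9 -0.5  7.1] w 0.416 g 46.7
turn -0.484 shift [  -5.7    4.1 -101.9] rows 2.5 3.9
turn -0.0 shift [-115.7  286.    20. ] rows 7.4 0.0
turn -0.0 shift [ 0.3  0.1 60. ] rows 1.4 0.0
```

>>> drive_tool:
  increments:
    - {"delta_pos": [0, 0, -15], "turn": 0, "jaw": -0.8}
    - {"delta_pos": [0, 0, -30], "turn": 0, "jaw": -0.8}
    - {"delta_pos": [0, 0, -35], "turn": -0.121, "jaw": -0.8}
    - {"delta_pos": [-2, 2, -22], "turn": -0.121, "jaw": -0.8}
    - {"delta_pos": [-2, 1, 0], "turn": -0.121, "jaw": -0.8}
    - {"delta_pos": [-2, 1, 0], "turn": -0.121, "jaw": -0.8}

```text
time: 4.75
tool_pos: [0.4513, -0.3859, 0.3]
tcp_rot: [-0.261, 3.128, -0.005]
wrist_force: [-0.0, 0.7, -4.3]
width: 0.417
grip_force: 46.3
```

>>> drive_tool:
  increments:
    - {"delta_pos": [-14.5, 35.8, 0], "turn": 0, "jaw": -0.8}
    - {"delta_pos": [-14.5, 35.8, 0], "turn": 0, "jaw": -0.8}
    - {"delta_pos": [-14.5, 35.8, 0], "turn": 0, "jaw": -0.8}
    - {"delta_pos": [-14.5, 35.8, 0], "turn": 0, "jaw": -0.8}
    - {"delta_pos": [-14.5, 35.8, 5], "turn": 0, "jaw": -0.8}
    - {"delta_pos": [-14.5, 35.8, 5], "turn": 0, "jaw": -0.8}
    - {"delta_pos": [-14.5, 35.8, 5], "turn": 0, "jaw": -0.8}
    - {"delta_pos": [-14.5, 35.8, 5], "turn": 0, "jaw": -0.8}

```text
time: 5.42
tool_pos: [0.5187, -0.0822, 0.2768]
tcp_rot: [0.252, -3.131, -0.001]
wrist_force: [0.1, 0.1, -3.7]
width: 0.415
grip_force: 46.8
```

>>> drive_tool:
  increments:
    - {"delta_pos": [0, 0, 0], "turn": 0, "jaw": -0.8}
    - {"delta_pos": [0, 0, 0], "turn": 0, "jaw": -0.8}

```text
time: 5.58
tool_pos: [0.5188, -0.0818, 0.2764]
tcp_rot: [0.259, -3.129, -0.001]
wrist_force: [0.2, -0.3, -3.4]
width: 0.411
grip_force: 47.2
```

Run:
```python
from h import *
X=np.array([np.cos(np.radians(9.2)),np.sin(np.radians(9.2))]);H=np.array([.6222,-.0674])
D=H-.105*X
plan((*D,.25,99.2),(*D,.220,99.2))
c=cam('top');s=cam('side')
a=c['pixels'][180:300,300:420,::-1];b=s['pixels'][180:310,270:410,::-1]
cv2.imwrite('pics/close2.png',np.hstack([cv2.resize(a,(390,390)),cv2.resize(b,(410,390))]))
```

```text
t 5.58 p [ 0.5188 -0.0818  0.2764] tooly deg 99.48 z [-2.2e-03  5.0e-04 -1.0e+00] q [-0.2   0.1   2.05  0.    1.   -1.94] F [ 0.2 -0.3 -3.4] w 0.411 g 47.2
turn 0.005 shift [ 0.5 -2.3 26.4] rows 0.6 0.0
turn -0.0 shift [-0.1 -0.  30. ] rows 0.7 0.0
```

View pics/close2.png

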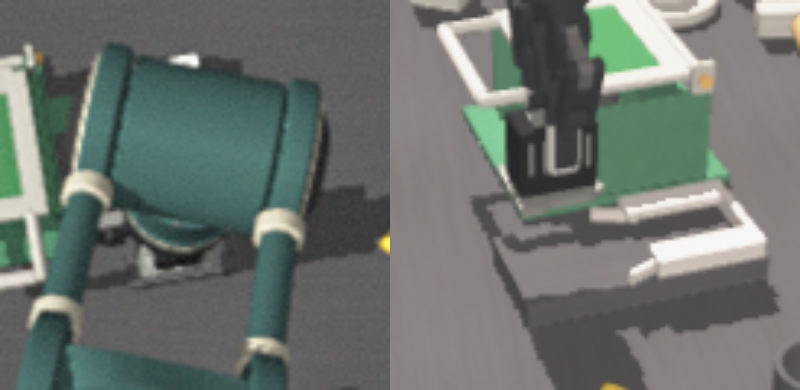

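Grip is good: the pack hangs level before the mouth, with the foot's rear ears in the top view at about px (342–370, 266). I'll check its lateral offset to the shoe line, then lower it.

Run:
```python
from h import *
c=cam('top');g=cv2.cvtColor(c['pixels'],cv2.COLOR_RGB2GRAY).astype(int)
X=np.array([np.cos(np.radians(9.2)),np.sin(np.radians(9.2))]);Y=np.array([-X[1],X[0]]);H=np.array([.6222,-.0674])
for r in range(262,271,2): print(r,g[r,335:376].tolist())
for u,v in((341.5,267.5),(370,264)):
    q=onz(c,u,v,.2764-.198+.006)[:2]-H; print(q@X,q@Y)
p=bot.read_state()['tool_pos'][:2]-H;print(p@X,p@Y)
```

```text
262 [96, 98, 102, 88, 66, 65, 61, 61, 94, 137, 167, 185, 197, 162, 87, 61, 59, 60, 96, 149, 170, 133, 122, 119, 92, 91, 117, 110, 111, 107, 99, 98, 94, 100, 90, 58, 60, 58, 59, 59, 60]
264 [57, 58, 61, 58, 55, 63, 59, 61, 79, 117, 139, 145, 136, 126, 125, 115, 108, 109, 100, 97, 97, 101, 100, 97, 106, 107, 106, 81, 75, 65, 63, 72, 71, 63, 63, 54, 77, 90, 91, 98, 103]
266 [61, 59, 57, 56, 60, 77, 94, 97, 96, 95, 97, 94, 99, 104, 99, 84, 70, 65, 70, 72, 77, 83, 86, 84, 84, 84, 81, 83, 92, 97, 98, 95, 96, 102, 96, 95, 99, 96, 96, 99, 97]
268 [95, 89, 89, 95, 89, 82, 74, 78, 65, 62, 60, 71, 87, 87, 89, 92, 94, 101, 97, 94, 97, 92, 102, 93, 96, 97, 98, 99, 98, 94, 97, 95, 100, 97, 96, 97, 97, 97, 97, 99, 94]
270 [102, 95, 90, 97, 97, 96, 97, 95, 101, 97, 93, 99, 96, 99, 95, 96, 96, 92, 96, 97, 95, 95, 96, 95, 97, 95, 94, 93, 95, 96, 98, 99, 96, 100, 94, 96, 100, 99, 95, 97, 96]
-0.14206449179303732 0.037940144639141485
-0.14513452703340546 -0.032302974615387246
-0.10460994444622962 -0.0006462599866902292
```

>>> drive_tool:
  increments:
    - {"delta_pos": [0.5, -2.3, 20], "turn": 0, "jaw": -0.8}
    - {"delta_pos": [0, 0, 20], "turn": 0.004, "jaw": -0.8}
    - {"delta_pos": [0, 0, 10], "turn": 0, "jaw": -0.8}
    - {"delta_pos": [0, 0, 0], "turn": 0, "jaw": -0.8}
    - {"delta_pos": [0, 0, 0], "turn": 0, "jaw": -0.8}

```text
time: 6.15
tool_pos: [0.5187, -0.0873, 0.2268]
tcp_rot: [0.244, -3.13, -0.001]
wrist_force: [0.4, 0.2, -3.7]
width: 0.412
grip_force: 47.2
```

Run:
```python
from h import *
X=np.array([np.cos(np.radians(9.2)),np.sin(np.radians(9.2))]);Y=np.array([-X[1],X[0]]);H=np.array([.6222,-.0674])
cs=cam('top'); D=H-.105*X
plan((*D,.2195,99.2))
g=cv2.cvtColor(cs['pixels'],cv2.COLOR_RGB2GRAY).astype(int)
for r in range(260,270,2): print(r,g[r,335:376].tolist())
c=cs
print([((onz(c,u,262,.0844)[:2]-H)@Y).round(4) for u in (342.8,369.7)])
```

```text
t 6.2 p [ 0.5194 -0.0873  0.2277] tooly deg 98.93 z [ 3.e-04 -1.e-04 -1.e+00] q [-0.21  0.17  2.08 -0.    0.9  -1.94] F [ 0.6 -0.2 -3.3] w 0.414 g 47.2
turn -0.005 shift [0.3 3.2 8.2] rows 0.2 0.0
260 [98, 97, 94, 94, 98, 108, 97, 79, 71, 119, 164, 169, 162, 144, 56, 38, 39, 40, 43, 43, 53, 49, 48, 44, 43, 41, 31, 29, 49, 74, 101, 96, 69, 60, 64, 60, 60, 61, 57, 60, 61]
262 [99, 94, 99, 86, 65, 61, 62, 63, 65, 120, 172, 182, 183, 155, 64, 43, 36, 36, 30, 29, 18, 31, 16, 22, 37, 43, 45, 70, 90, 102, 99, 100, 88, 64, 62, 65, 63, 55, 63, 62, 63]
264 [65, 57, 60, 54, 53, 58, 63, 60, 63, 106, 158, 181, 193, 180, 134, 66, 48, 60, 65, 84, 122, 146, 119, 102, 104, 106, 103, 117, 97, 84, 77, 61, 59, 58, 53, 62, 75, 92, 91, 93, 100]
266 [57, 59, 59, 61, 61, 84, 95, 97, 88, 102, 121, 144, 151, 131, 115, 90, 78, 79, 74, 71, 80, 82, 84, 84, 81, 85, 82, 86, 88, 92, 93, 96, 99, 96, 100, 97, 97, 97, 96, 96, 98]
268 [90, 93, 92, 88, 94, 83, 70, 76, 78, 64, 57, 66, 83, 83, 87, 92, 96, 95, 92, 99, 99, 94, 95, 95, 95, 99, 94, 93, 96, 102, 98, 95, 94, 96, 102, 99, 93, 100, 98, 97, 96]
[np.float64(0.0325), np.float64(-0.0324)]
```

Run:
```python
from h import *
X=np.array([np.cos(np.radians(9.2)),np.sin(np.radians(9.2))]);Y=np.array([-X[1],X[0]]);H=np.array([.6222,-.0674])
c=cam('top')
for u,v in((343.8,264),(367.4,261)):
    q=onz(c,u,v,.036)[:2]-H; print((q@X).round(4),(q@Y).round(4))
for i in range(5):
    cam('side');p=bot.read_state()['tool_pos'];q=p[:2]-H;print((q@X).round(4),(q@Y).round(4),p[2].round(4),np.round(bot.read_state()['tcp_rot'],3))
```

```text
-0.1303 0.0295
-0.1327 -0.0312
-0.1041 -0.003 0.2286 [-2.45e-01  3.13e+00 -1.00e-03]
-0.104 -0.0029 0.2286 [-2.46e-01  3.13e+00 -1.00e-03]
-0.104 -0.0027 0.2286 [-2.46e-01  3.13e+00 -1.00e-03]
-0.1042 -0.0026 0.2284 [-2.46e-01  3.13e+00 -1.00e-03]
-0.1043 -0.0025 0.2282 [-2.47e-01  3.13e+00 -1.00e-03]
```

>>> drive_tool:
  increments:
    - {"delta_pos": [0, 0.8, 4], "turn": -0.004, "jaw": -0.8}
    - {"delta_pos": [0, 0.7, 4], "turn": 0, "jaw": -0.8}
    - {"delta_pos": [0, 0, 2], "turn": 0, "jaw": -0.8}
    - {"delta_pos": [0, 0, 1], "turn": 0, "jaw": -0.8}
    - {"delta_pos": [0, 0, 0], "turn": 0, "jaw": -0.8}
    - {"delta_pos": [0, 0, 0], "turn": 0, "jaw": -0.8}

```text
time: 7.0
tool_pos: [0.5191, -0.0848, 0.2181]
tcp_rot: [0.253, -3.131, -0.0]
wrist_force: [-6.9, 1.1, 11.9]
width: 0.415
grip_force: 49.5
```

>>> drive_tool:
  increments:
    - {"delta_pos": [-5, 0, -1.5], "turn": 0, "jaw": -0.8}
    - {"delta_pos": [-8, 0, 0], "turn": 0, "jaw": -0.8}
    - {"delta_pos": [-8, 0, 0], "turn": 0, "jaw": -0.8}
    - {"delta_pos": [-8, 0, 0], "turn": 0, "jaw": -0.8}
    - {"delta_pos": [-6, 0, 0], "turn": 0, "jaw": -0.8}
    - {"delta_pos": [0, 0, 0], "turn": 0, "jaw": -0.8}

```text
time: 7.5
tool_pos: [0.5548, -0.0792, 0.2181]
tcp_rot: [-0.253, 3.13, -0.001]
wrist_force: [-1.1, -0.9, 3.8]
width: 0.415
grip_force: 48.3
```

```bash
cat >> h.py <<'E'
def st():
    X=np.array([np.cos(np.radians(9.2)),np.sin(np.radians(9.2))]);Y=np.array([-X[1],X[0]]);H=np.array([.6222,-.0674])
    s=bot.read_state();q=s['tool_pos'][:2]-H;F=s['wrist_force'];R=Ro.from_rotvec(s['tcp_rot']).as_matrix()
    print('t',round(s['time'],2),'pos XYz',(q@X).round(4),(q@Y).round(4),s['tool_pos'][2].round(4),'F XYz',(F[:2]@X).round(1),(F[:2]@Y).round(1),F[2].round(1),'yaw',np.degrees(np.arctan2(R[1,1],R[0,1])).round(2),'tq',s['torque'].round(2),'w',round(s['width'],3),'g',round(s['grip_force'],1))
E
python3 -c "from h import *;st()"
```

```text
t 7.5 pos XYz -0.0684 -0.0009 0.2181 F XYz -1.2 -0.8 3.8 yaw 99.26 tq [-0.04  0.05  0.01] w 0.415 g 48.3
```

>>> drive_tool:
  increments:
    - {"delta_pos": [-6, 0.3, 0], "turn": 0, "jaw": -0.8}
    - {"delta_pos": [-6, 0, 0], "turn": 0, "jaw": -0.8}
    - {"delta_pos": [-6, 0, 0], "turn": 0, "jaw": -0.8}
    - {"delta_pos": [-6, 0, 0], "turn": 0, "jaw": -0.8}
    - {"delta_pos": [-6, 0, 0], "turn": 0, "jaw": -0.8}
    - {"delta_pos": [-6, 0, 0], "turn": 0, "jaw": -0.8}
    - {"delta_pos": [-4, 0, 0], "turn": 0, "jaw": -0.8}
    - {"delta_pos": [0, 0, 0], "turn": 0, "jaw": -0.8}

```text
time: 8.17
tool_pos: [0.5929, -0.073, 0.2182]
tcp_rot: [0.254, -3.129, 0.001]
wrist_force: [-4.3, -2.0, 6.1]
width: 0.414
grip_force: 48.7
```

```bash
python3 -c "from h import *;st()"
```

```text
t 8.17 pos XYz -0.0298 -0.0008 0.2182 F XYz -4.5 -1.3 6.1 yaw 99.27 tq [-0.33  0.67 -0.03] w 0.414 g 48.7
```

>>> drive_tool:
  increments:
    - {"delta_pos": [-5, 0, 0], "turn": 0, "jaw": -0.8}
    - {"delta_pos": [-5, 0, 0], "turn": 0, "jaw": -0.8}
    - {"delta_pos": [-5, 0, 0], "turn": 0, "jaw": -0.8}
    - {"delta_pos": [-5, 0, 0], "turn": 0, "jaw": -0.8}
    - {"delta_pos": [-3, 0, 0], "turn": 0, "jaw": -0.8}
    - {"delta_pos": [0, 0, 0], "turn": 0, "jaw": -0.8}
  grip_force: 65

```text
time: 8.67
tool_pos: [0.6141, -0.0695, 0.2184]
tcp_rot: [0.253, -3.125, 0.001]
wrist_force: [-12.2, -1.9, 11.9]
width: 0.408
grip_force: 65.0
```

```bash
python3 -c "from h import *;st()"
```

```text
t 8.67 pos XYz -0.0083 -0.0007 0.2184 F XYz -12.3 0.0 11.9 yaw 99.27 tq [-0.53  1.89 -0.02] w 0.408 g 65.0
```

>>> drive_tool:
  increments:
    - {"delta_pos": [-3, 0, 0], "turn": 0, "jaw": -0.8}
    - {"delta_pos": [-2, 0, 0], "turn": 0, "jaw": -0.8}
    - {"delta_pos": [0, 0, 0], "turn": 0, "jaw": -0.8}

```text
time: 8.92
tool_pos: [0.6187, -0.0687, 0.2185]
tcp_rot: [0.253, -3.124, 0.001]
wrist_force: [-13.0, -2.8, 12.9]
width: 0.411
grip_force: 65.1
```

>>> drive_tool:
  increments:
    - {"delta_pos": [-2, 0, 0], "turn": 0, "jaw": -0.8}
    - {"delta_pos": [-2, 0, 0], "turn": 0, "jaw": -0.8}
    - {"delta_pos": [0, 0, 0], "turn": 0, "jaw": -0.8}

```text
time: 9.17
tool_pos: [0.6231, -0.068, 0.2184]
tcp_rot: [0.253, -3.126, 0.001]
wrist_force: [-8.9, -1.6, 9.6]
width: 0.41
grip_force: 64.5
```

```bash
python3 -c "from h import *;st()"
```

```text
t 9.17 pos XYz 0.0008 -0.0007 0.2184 F XYz -9.0 -0.2 9.6 yaw 99.26 tq [-0.43  1.48  0.06] w 0.41 g 64.5
```

>>> drive_tool:
  increments:
    - {"delta_pos": [-2, 0, 0], "turn": 0, "jaw": -0.8}
    - {"delta_pos": [-2, 0, 0], "turn": 0, "jaw": -0.8}
    - {"delta_pos": [0, 0, 0], "turn": 0, "jaw": -0.8}

```text
time: 9.42
tool_pos: [0.6264, -0.0675, 0.2184]
tcp_rot: [0.253, -3.123, 0.001]
wrist_force: [-14.6, -3.2, 14.9]
width: 0.412
grip_force: 65.3
```

```bash
python3 -c "from h import *;st()"
```

```text
t 9.42 pos XYz 0.0041 -0.0008 0.2184 F XYz -15.0 -0.9 14.9 yaw 99.26 tq [-0.63  2.16 -0.22] w 0.412 g 65.3
```

>>> drive_tool:
  increments:
    - {"delta_pos": [-3, 0, 0], "turn": 0, "jaw": -0.8}
    - {"delta_pos": [-3, 0, 0], "turn": 0, "jaw": -0.8}
    - {"delta_pos": [0, 0, 0], "turn": 0, "jaw": -0.8}

```text
time: 9.67
tool_pos: [0.629, -0.0673, 0.2188]
tcp_rot: [0.253, -3.111, 0.001]
wrist_force: [-30.4, -6.2, 29.5]
width: 0.414
grip_force: 67.3
```

```bash
python3 -c "from h import *;st()"
```

```text
t 9.67 pos XYz 0.0067 -0.0009 0.2188 F XYz -31.0 -1.2 29.5 yaw 99.3 tq [-1.21  5.02 -0.13] w 0.414 g 67.3
```

>>> drive_tool:
  increments:
    - {"delta_pos": [5, 0, 0], "turn": 0, "jaw": -0.8}
    - {"delta_pos": [0, 0, 0], "turn": 0, "jaw": -0.8}
    - {"delta_pos": [0, 0, 0], "turn": 0, "jaw": 0.1}
    - {"delta_pos": [0, 0, 0], "turn": 0, "jaw": 0.4}
    - {"delta_pos": [0, 0, 0], "turn": 0, "jaw": 0.4}
    - {"delta_pos": [0, 0, -5], "turn": 0, "jaw": 0.4}
    - {"delta_pos": [0, 0, -30], "turn": 0, "jaw": 0.4}
    - {"delta_pos": [0, 0, -40], "turn": 0, "jaw": 0.4}

```text
time: 10.33
tool_pos: [0.6277, -0.0662, 0.2889]
tcp_rot: [0.253, -3.122, -0.003]
wrist_force: [0.3, -0.6, -0.4]
width: 0.7
grip_force: 0.0
```

>>> drive_tool:
  increments:
    - {"delta_pos": [0, 0, -40], "turn": 0, "jaw": 0.4}
    - {"delta_pos": [41, 0, -20], "turn": 0, "jaw": 0.4}
    - {"delta_pos": [41, 0, 0], "turn": 0, "jaw": 0.4}
    - {"delta_pos": [41, 0, 0], "turn": 0, "jaw": 0.4}
    - {"delta_pos": [0, 0, 0], "turn": 0, "jaw": 0.4}

```text
time: 10.75
tool_pos: [0.5047, -0.0856, 0.3488]
tcp_rot: [0.251, -3.123, -0.003]
wrist_force: [-1.1, -0.1, -1.9]
width: 0.698
grip_force: 0.0
```

Run:
```python
from h import *
st()
c=cam('top');s=cam('side')
a=c['pixels'][180:280,300:400,::-1];b=s['pixels'][200:300,290:410,::-1]
cv2.imwrite('pics/close3.png',np.hstack([cv2.resize(a,(400,400),interpolation=2),cv2.resize(b,(400,333),interpolation=2) if 0 else cv2.copyMakeBorder(cv2.resize(b,(400,333),interpolation=2),0,67,0,0,cv2.BORDER_CONSTANT)]))
```

```text
t 10.75 pos XYz -0.1189 0.0009 0.3488 F XYz -1.1 0.0 -1.9 yaw 99.21 tq [-0.03  0.02 -0.01] w 0.698 g 0.0
```

View pics/close3.png

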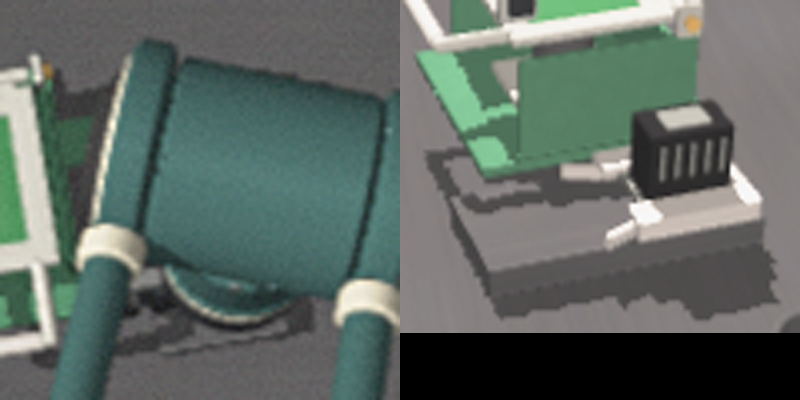

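The pack is in the shoe under the lips, label at side px (375,235), upright and released. I'll check its position against home.

Run:
```python
from h import *
X=np.array([np.cos(np.radians(9.2)),np.sin(np.radians(9.2))]);Y=np.array([-X[1],X[0]]);H=np.array([.6222,-.0674])
s=cam('side');p=s['pixels'][222:245,355:395].min(2);m=(p>110).astype(np.uint8);N,L,S,C=cv2.connectedComponentsWithStats(m)
for i in range(1,N):
  if S[i,4]>15:
    q=onz(s,*(C[i]+[355,222]),.075)[:2]-H;print(S[i],(q@X).round(4),(q@Y).round(4))
# same view: check of stop & lip points: right lip outer far corner etc.
for P in ((.031,0),(-.043,-.03),(.031,-.03)): print(P,proj(s,[*(H+P[0]*X+P[1]*Y),.034]).round(1))
plan()
```

```text
[ 24   0  16  23 218] 0.0379 0.0088
[12  9 16  8 89] 0.0027 0.0
(0.031, 0) [386.1 249. ]
(-0.043, -0.03) [358.6 262.9]
(0.031, -0.03) [391.9 256.5]
t 10.9 p [ 0.5116 -0.0858  0.3517] tooly deg 99.22 z [ 2.e-03 -2.e-04 -1.e+00] q [-0.21  0.01  1.99  0.    1.14 -1.95] F [ 0.  -1.1  0.4] w 0.7 g 0.0
```

Roller force peaked at 13 N, fell to 9 N, then climbed to 31 N against the stop. The label sits at home within measuring error, so the pack is in. Next is the bar: turn the jaws across it and go above.

>>> drive_tool:
  increments:
    - {"delta_pos": [0, 0, 0], "turn": 0.121, "jaw": -0.1}
    - {"delta_pos": [0, 0, 0], "turn": 0.121, "jaw": -0.1}
    - {"delta_pos": [0, 0, 0], "turn": 0.121, "jaw": -0.1}
    - {"delta_pos": [0, 0, 0], "turn": 0.121, "jaw": -0.1}
    - {"delta_pos": [0, 0, 0], "turn": 0.121, "jaw": -0.1}
    - {"delta_pos": [0, 0, 0], "turn": 0.121, "jaw": -0.1}
    - {"delta_pos": [0, 0, 0], "turn": 0.121, "jaw": -0.1}

```text
time: 11.48
tool_pos: [0.5137, -0.0858, 0.3516]
tcp_rot: [1.064, 2.954, 0.001]
wrist_force: [-0.0, 0.1, -0.0]
width: 0.45
grip_force: 0.0
```

>>> drive_tool:
  increments:
    - {"delta_pos": [0, 0, 0], "turn": 0.121, "jaw": -0.1}
    - {"delta_pos": [0, 0, 0], "turn": 0.121, "jaw": -0.1}
    - {"delta_pos": [0, 0, 0], "turn": 0.121, "jaw": -0.1}
    - {"delta_pos": [0, 0, 0], "turn": 0.121, "jaw": -0.1}
    - {"delta_pos": [0, 0, 0], "turn": 0.121, "jaw": -0.1}
    - {"delta_pos": [0, 0, 0], "turn": 0.121, "jaw": -0.1}
    - {"delta_pos": [0, 0, 0], "turn": 0, "jaw": -0.1}

```text
time: 12.07
tool_pos: [0.5135, -0.0858, 0.3516]
tcp_rot: [2.04, 2.388, 0.001]
wrist_force: [0.8, -0.9, -0.2]
width: 0.452
grip_force: 0.0
```

Run:
```python
from h import *
plan((.474,.0775,.32,9.2),(.474,.0775,.247,9.2))
```

```text
t 12.07 p [ 0.5135 -0.0858  0.3516] tooly deg 8.98 z [ 1.6e-03 -2.0e-04 -1.0e+00] q [-0.21  0.01  1.99  0.    1.14 -0.37] F [ 0.8 -0.9 -0.2] w 0.452 g 0.0
turn -0.004 shift [167.5 -13.   31.5] rows 4.1 0.0
turn -0.0 shift [ 0.  -0.1 73. ] rows 1.8 0.0
```

>>> drive_tool:
  increments:
    - {"delta_pos": [33.5, -2.6, 4], "turn": -0.004, "jaw": -0.1}
    - {"delta_pos": [33.5, -2.6, 5], "turn": 0, "jaw": -0.1}
    - {"delta_pos": [33.5, -2.6, 6], "turn": 0, "jaw": -0.1}
    - {"delta_pos": [33.5, -2.6, 6], "turn": 0, "jaw": -0.1}
    - {"delta_pos": [33.5, -2.6, 6], "turn": 0, "jaw": -0.1}
    - {"delta_pos": [0, 0, 0], "turn": 0, "jaw": -0.1}
    - {"delta_pos": [0, 0, 0], "turn": 0, "jaw": -0.1}

```text
time: 12.65
tool_pos: [0.4722, 0.0791, 0.324]
tcp_rot: [2.025, 2.402, -0.0]
wrist_force: [0.1, -0.4, -0.6]
width: 0.448
grip_force: 0.0
```

Run:
```python
from h import *
plan((.474,.0775,.30,9.2),(.474,.0775,.247,9.2))
c=cam('top');s=cam('side')
a=c['pixels'][180:300,240:400,::-1];b=s['pixels'][140:270,260:400,::-1]
cv2.imwrite('pics/close4.png',np.hstack([cv2.resize(a,(480,360),interpolation=2),cv2.resize(b,(320,360),interpolation=2)]))
p=c['pixels'][205:230,338:362].min(2);print(p[::2])
```

```text
t 12.65 p [0.4722 0.0791 0.324 ] tooly deg 9.74 z [ 1.e-04 -1.e-04 -1.e+00] q [ 0.11 -0.04  2.1  -0.    1.09 -0.06] F [ 0.1 -0.4 -0.6] w 0.448 g 0.0
turn 0.01 shift [-1.9  1.5 24. ] rows 0.6 0.1
turn -0.0 shift [ 0. -0. 53.] rows 1.3 0.0
[[ 84  34  38  70 124 155 149 148 147 146 152 141 100  49  34  96 135 140
  137 131 139 135 138 122]
 [106  48  40  46 106 149 150 141 148 149 147 152 122  57  36  74 124 142
  138 136 134 139 143 126]
 [140  61  35  41  80 126 147 149 146 149 147 149 136  68  41  53 101 146
  137 136 136 138 139 142]
 [188  77  50  35  60 116 150 147 150 144 150 145 137  99  43  30  87 129
  136 135 134 138 140 137]
 [206 124  48  39  48 104 147 151 152 150 151 151 153 132  60  27  71 118
  140 139 135 133 141 140]
 [207 144  66  39  46  74  94 102  98  87  72  66  67  52  39  39  49 104
  143 139 133 139 139 140]
 [227 187  73  33  42  53  36  43  45  42  41  41  50  41  47  42  49  84
  130 142 134 133 136 141]
 [185 206 129  65  45  48  50  46  48  42  44  38  38  30  23  24  32  81
  121 143 141 137 134 133]
 [183 219 160  63  22  26  19  18  21  20  16  17   4  15  21  24  53  82
  117 140 142 141 145 207]
 [186 232 195  73  13  40  52  51  52  61  61  75  86  83  85  97  92  81
  125 200 227 224 233 245]
 [185 231 210 132  72  85 113 111 103 104  99  93  85  86  88  97  97  93
  120 192 229 224 227 240]
 [136 187 215 153  62  56  58  55  77  98 102  94  95  91  94 102  93  95
   99 143 180 162 153 193]
 [141 190 236 195  81  53  60  62  62  79  95 101 100  98 101  99  97  95
   95  97 102  94  90 112]]
```

View pics/close4.png

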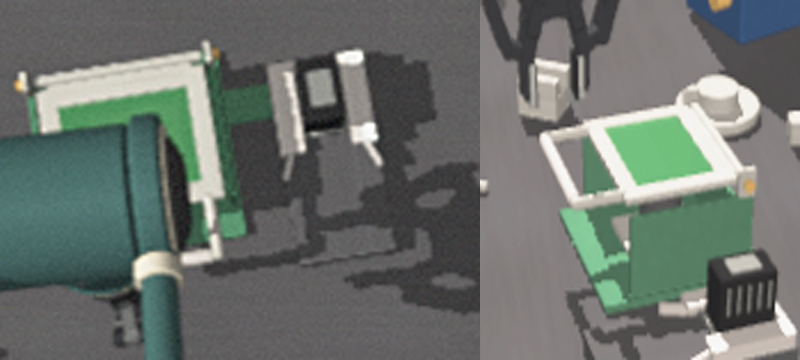

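Top view: pack between the lips, label at about px (346.7,208), foot's rear edge at row 225–226. The gripper is over the bar, which is at side-crop (560,165) and clear of the open fingers. I'll check the pack's depth and descend around the bar.

Run:
```python
from h import *
X=np.array([np.cos(np.radians(9.2)),np.sin(np.radians(9.2))]);Y=np.array([-X[1],X[0]]);H=np.array([.6222,-.0674])
c=cam('top');g=cv2.cvtColor(c['pixels'],cv2.COLOR_RGB2GRAY);m=(g[200:220,341:352]>115).astype(np.uint8)
N,L,S,C=cv2.connectedComponentsWithStats(m)
for i in range(1,N):
  if S[i,4]>40: q=onz(c,*(C[i]+[341,200]),.075)[:2]-H;print(S[i],(q@X).round(4),(q@Y).round(4))
for v in(225,226.3): q=onz(c,346,v,.026)[:2]-H;print('rear',(q@X).round(4))
plan((.474,.0775,.30,9.2),(.474,.0775,.247,9.2))
```

```text
[ 1  3 10 12 92] 0.0026 0.0004
rear -0.03
rear -0.0334
t 12.8 p [0.4727 0.0769 0.3246] tooly deg 9.4 z [ 1.2e-03 -3.0e-04 -1.0e+00] q [ 0.11 -0.04  2.1  -0.    1.09 -0.05] F [ 0.3  0.  -0.2] w 0.452 g 0.0
turn 0.004 shift [ 0.4  1.3 24.6] rows 0.6 0.0
turn -0.0 shift [ 0.  -0.1 53. ] rows 1.3 0.0
```

>>> drive_tool:
  increments:
    - {"delta_pos": [0, 1, 20], "turn": 0.005, "jaw": -0.1}
    - {"delta_pos": [0, 0, 25], "turn": 0, "jaw": -0.1}
    - {"delta_pos": [0, 0, 20], "turn": 0, "jaw": -0.1}
    - {"delta_pos": [0, 0, 10], "turn": 0, "jaw": -0.1}
    - {"delta_pos": [0, 0, 0], "turn": 0, "jaw": -0.1}
    - {"delta_pos": [0, 0, 0], "turn": 0, "jaw": -0.1}

```text
time: 13.3
tool_pos: [0.4731, 0.0768, 0.2491]
tcp_rot: [-2.04, -2.389, 0.001]
wrist_force: [0.3, 0.2, 0.7]
width: 0.45
grip_force: 0.0
```

Run:
```python
from h import *
plan((.474,.0775,.247,9.2))
```

```text
t 13.3 p [0.4731 0.0768 0.2491] tooly deg 8.99 z [-6.e-04 -2.e-04 -1.e+00] q [ 0.11  0.05  2.16 -0.    0.93 -0.05] F [0.3 0.2 0.7] w 0.45 g 0.0
turn -0.004 shift [0.6 1.  2.1] rows 0.1 0.0
```

>>> drive_tool:
  increments:
    - {"delta_pos": [0, 0.5, 2], "turn": 0, "jaw": -0.5}
    - {"delta_pos": [0, 0, 0], "turn": 0, "jaw": -1}
    - {"delta_pos": [0, 0, 0], "turn": 0, "jaw": -1}
    - {"delta_pos": [0, 0, 0], "turn": 0, "jaw": -1}
    - {"delta_pos": [0, 0, 0], "turn": 0, "jaw": -1}
    - {"delta_pos": [0, 0, 0], "turn": 0, "jaw": -1}
  grip_force: 45

```text
time: 13.8
tool_pos: [0.4739, 0.0775, 0.2484]
tcp_rot: [2.037, 2.389, 0.002]
wrist_force: [-0.2, -1.2, 6.6]
width: 0.116
grip_force: 44.0
```

Run:
```python
from h import *
plan()
```

```text
t 13.8 p [0.4739 0.0775 0.2484] tooly deg 9.07 z [ 2.6e-03 -2.0e-04 -1.0e+00] q [ 0.11  0.05  2.16 -0.    0.93 -0.05] F [-0.2 -1.2  6.6] w 0.116 g 44.0
```

Run:
```python
import numpy as np
t=np.arange(33)*np.pi/64;y=165*(1-np.cos(t));z=-165*np.sin(t)
print([[0,round(a,1),round(b,1)] for a,b in zip(np.diff(y),np.diff(z))])
```

```text
[[0, np.float64(0.2), np.float64(-8.1)], [0, np.float64(0.6), np.float64(-8.1)], [0, np.float64(1.0), np.float64(-8.0)], [0, np.float64(1.4), np.float64(-8.0)], [0, np.float64(1.8), np.float64(-7.9)], [0, np.float64(2.2), np.float64(-7.8)], [0, np.float64(2.5), np.float64(-7.7)], [0, np.float64(2.9), np.float64(-7.6)], [0, np.float64(3.3), np.float64(-7.4)], [0, np.float64(3.6), np.float64(-7.2)], [0, np.float64(4.0), np.float64(-7.0)], [0, np.float64(4.3), np.float64(-6.8)], [0, np.float64(4.7), np.float64(-6.6)], [0, np.float64(5.0), np.float64(-6.4)], [0, np.float64(5.3), np.float64(-6.1)], [0, np.float64(5.6), np.float64(-5.9)], [0, np.float64(5.9), np.float64(-5.6)], [0, np.float64(6.1), np.float64(-5.3)], [0, np.float64(6.4), np.float64(-5.0)], [0, np.float64(6.6), np.float64(-4.7)], [0, np.float64(6.8), np.float64(-4.3)], [0, np.float64(7.0), np.float64(-4.0)], [0, np.float64(7.2), np.float64(-3.6)], [0, np.float64(7.4), np.float64(-3.3)], [0, np.float64(7.6), np.float64(-2.9)], [0, np.float64(7.7), np.float64(-2.5)], [0, np.float64(7.8), np.float64(-2.2)], [0, np.float64(7.9), np.float64(-1.8)], [0, np.float64(8.0), np.float64(-1.4)], [0, np.float64(8.0), np.float64(-1.0)], [0, np.float64(8.1), np.float64(-0.6)], [0, np.float64(8.1), np.float64(-0.2)]]
```

>>> drive_tool:
  increments:
    - {"delta_pos": [0, 0.2, -8.1], "turn": 0, "jaw": -1}
    - {"delta_pos": [0, 0.6, -8.1], "turn": 0, "jaw": -1}
    - {"delta_pos": [0, 1.0, -8.0], "turn": 0, "jaw": -1}
    - {"delta_pos": [0, 1.4, -8.0], "turn": 0, "jaw": -1}
    - {"delta_pos": [0, 1.8, -7.9], "turn": 0, "jaw": -1}
    - {"delta_pos": [0, 2.2, -7.8], "turn": 0, "jaw": -1}
    - {"delta_pos": [0, 2.5, -7.7], "turn": 0, "jaw": -1}
    - {"delta_pos": [0, 2.9, -7.6], "turn": 0, "jaw": -1}

```text
time: 14.47
tool_pos: [0.4861, 0.0795, 0.3111]
tcp_rot: [2.038, 2.389, 0.002]
wrist_force: [5.8, -1.7, -4.3]
width: 0.124
grip_force: 44.0
```

```bash
cat >> h.py <<'E'
def arc():
    s=bot.read_state();q=s['tool_pos']-np.array([.4739,.0775,.2484]);X=np.array([np.cos(np.radians(9.2)),np.sin(np.radians(9.2))])
    x=q[:2]@X-.165;z=q[2];print('X',(x+.165).round(4),'lat',(q[1]*X[0]-q[0]*X[1]).round(4),'z',z.round(4),'th',np.arctan2(z,-x).round(3),'r',np.hypot(x,z).round(4),'F',s['wrist_force'].round(1),'tq',s['torque'].round(2),'w',round(s['width'],3),'g',round(s['grip_force'],1))
E
python3 -c "from h import *;arc()"
```

```text
X 0.0123 lat 0.0 z 0.0627 th 0.39 r 0.1651 F [ 5.8 -1.7 -4.3] tq [-0.25 -0.91  0.06] w 0.124 g 44.0
```

Tracking is good, r = 165 mm with small forces. Continuing.

>>> drive_tool:
  increments:
    - {"delta_pos": [0, 3.3, -7.4], "turn": 0, "jaw": -1}
    - {"delta_pos": [0, 3.6, -7.2], "turn": 0, "jaw": -1}
    - {"delta_pos": [0, 4.0, -7.0], "turn": 0, "jaw": -1}
    - {"delta_pos": [0, 4.3, -6.8], "turn": 0, "jaw": -1}
    - {"delta_pos": [0, 4.7, -6.6], "turn": 0, "jaw": -1}
    - {"delta_pos": [0, 5.0, -6.4], "turn": 0, "jaw": -1}
    - {"delta_pos": [0, 5.3, -6.1], "turn": 0, "jaw": -1}
    - {"delta_pos": [0, 5.6, -5.9], "turn": 0, "jaw": -1}

```text
time: 15.13
tool_pos: [0.521, 0.0851, 0.3639]
tcp_rot: [-2.038, -2.389, 0.003]
wrist_force: [1.7, -3.0, -3.7]
width: 0.121
grip_force: 44.1
```

```bash
python3 -c "from h import *;arc()"
```

```text
X 0.0477 lat -0.0 z 0.1155 th 0.778 r 0.1646 F [ 1.7 -3.  -3.7] tq [-0.37 -0.29  0.03] w 0.121 g 44.1
```

>>> drive_tool:
  increments:
    - {"delta_pos": [0, 5.9, -5.6], "turn": 0, "jaw": -1}
    - {"delta_pos": [0, 6.1, -5.3], "turn": 0, "jaw": -1}
    - {"delta_pos": [0, 6.4, -5.0], "turn": 0, "jaw": -1}
    - {"delta_pos": [0, 6.6, -4.7], "turn": 0, "jaw": -1}
    - {"delta_pos": [0, 6.8, -4.3], "turn": 0, "jaw": -1}
    - {"delta_pos": [0, 7.0, -4.0], "turn": 0, "jaw": -1}
    - {"delta_pos": [0, 7.2, -3.6], "turn": 0, "jaw": -1}
    - {"delta_pos": [0, 7.4, -3.3], "turn": 0, "jaw": -1}

```text
time: 15.8
tool_pos: [0.5746, 0.0938, 0.4009]
tcp_rot: [2.039, 2.389, 0.001]
wrist_force: [-2.6, -3.0, 3.9]
width: 0.121
grip_force: 44.8
```

```bash
python3 -c "from h import *;arc()"
```

```text
X 0.102 lat -0.0 z 0.1525 th 1.179 r 0.165 F [-2.6 -3.   3.9] tq [-0.47  0.4   0.02] w 0.121 g 44.8
```

>>> drive_tool:
  increments:
    - {"delta_pos": [0, 7.6, -2.9], "turn": 0, "jaw": -1}
    - {"delta_pos": [0, 7.7, -2.5], "turn": 0, "jaw": -1}
    - {"delta_pos": [0, 7.8, -2.2], "turn": 0, "jaw": -1}
    - {"delta_pos": [0, 7.9, -1.8], "turn": 0, "jaw": -1}
    - {"delta_pos": [0, 8.0, -1.4], "turn": 0, "jaw": -1}
    - {"delta_pos": [0, 8.0, -1.0], "turn": 0, "jaw": -1}
    - {"delta_pos": [0, 6, -0.5], "turn": 0, "jaw": -1}
    - {"delta_pos": [0, 4, -0.2], "turn": 0, "jaw": -1}

```text
time: 16.47
tool_pos: [0.6317, 0.103, 0.4134]
tcp_rot: [2.038, 2.388, 0.005]
wrist_force: [-0.5, -2.4, 5.2]
width: 0.124
grip_force: 44.9
```

>>> drive_tool:
  increments:
    - {"delta_pos": [0, 3, -0.1], "turn": 0, "jaw": -1}
    - {"delta_pos": [0, 2, 0], "turn": 0, "jaw": -1}
    - {"delta_pos": [0, 0, 0], "turn": 0, "jaw": -1}
    - {"delta_pos": [0, 0, 0], "turn": 0, "jaw": -1}
    - {"delta_pos": [0, 0, 0], "turn": 0, "jaw": -1}
    - {"delta_pos": [0, 0, 0], "turn": 0, "jaw": -1}

```text
time: 16.97
tool_pos: [0.6362, 0.1037, 0.4135]
tcp_rot: [2.038, 2.388, 0.005]
wrist_force: [0.0, -1.7, 6.3]
width: 0.116
grip_force: 44.9
```

Run:
```python
from h import *
arc();plan()
c=cam('top');s=cam('side')
a=c['pixels'][160:280,240:400,::-1];b=s['pixels'][60:290,220:420,::-1]
cv2.imwrite('pics/close5.png',np.hstack([cv2.resize(a,(480,360),interpolation=2),cv2.resize(b,(313,360),interpolation=2)]))
arc()
```

```text
X 0.1644 lat -0.0001 z 0.1651 th 1.567 r 0.1651 F [ 0.  -1.7  6.3] tq [-0.27 -0.07 -0.02] w 0.116 g 44.9
t 16.97 p [0.6362 0.1037 0.4135] tooly deg 9.06 z [ 0.0038  0.001  -1.    ] q [ 0.12  0.2   1.66  0.    1.27 -0.04] F [ 0.  -1.7  6.3] w 0.116 g 44.9
X 0.1643 lat -0.0001 z 0.165 th 1.567 r 0.165 F [ 0.5 -1.4  4.8] tq [-0.26 -0.11  0.  ] w 0.12 g 44.9
```

View pics/close5.png

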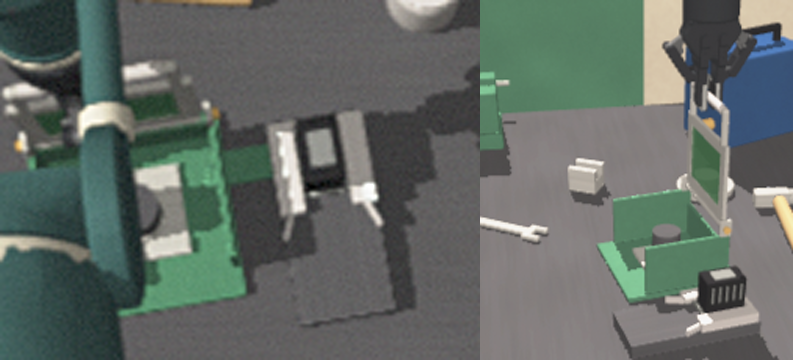

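The shield stands upright at side-crop (708,160), with its bar held at (706,100). The pack is in the shoe at (722,288), and the bystanders are untouched. Horizontal force is near zero and the angle reads 1.567, so I'm handing in.

```bash
python3 -c "
from workcell import bot
print(bot.finish_job())"
```

```text
the job is handed in; nothing more can be done
None
```

The job is handed in: the battery pack is home in the shoe and released, and the spark shield is held upright by its bar at about 1.567 rad, after about 17 s on the robot's clock; I saw no verdict.

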